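# Load three paint tins into the mixer tray and lower the hold-down bar

### The job

Load the mixer tray: slide the three flat steel tins along the deck, one after another, so that each drops flat into a well of its own, without lifting them off the deck or tipping them over. When all three are in, swing the hold-down bar fully down over them. Leave the glass muller on the deck, the amber bottle and the porcelain mortar where they are.

Things in the scene. Friction and masses are not known exactly. Their poses are not given: they have to be found in the camera images.
- tray: fixed grey tray with a black deck, 310 mm deep (x, from -140 to +170), 460 mm wide (y); origin on the table under it, x away from the robot, z up. Flat deck 50 mm above the table, open at the near side, a 6 mm lip on the other sides. Wells in a row near the far side; tins and muller wait in a row near the near side. Hinge cheeks at the far corners stand 48 mm above the deck
- well0 (a point): centre of the left (+y of the tray) well's mouth, at deck level, axes as the tray. Each well is a round flat-floored pocket 100 mm in diameter and 22 mm deep; wells are 108 mm apart along the tray's y, 70 mm beyond the tray's origin
- well1 (a point): centre of the middle well's mouth, likewise
- well2 (a point): centre of the right (-y) well's mouth, likewise
- tin0: flat closed steel tin, 86 mm in diameter (too wide for the fingers), 51 mm high, about 0.3 kg; waiting on the near part of the deck. Origin at the centre of its underside, z up. In a well it stands 29 mm above the deck. The three tins are alike; any tin may go into any well
- tin1: second tin, likewise
- tin2: third tin, likewise
- muller: glass muller (paint grinding tool) standing among the tins in any place of their row: a 62 mm round foot, narrow neck and knob, 95 mm high. Origin at the centre of its foot, z up. To be left alone
- bar (a joint): angle of the hold-down bar in rad: 0 = fully down (level over the wells), 1.35 = fully raised; it stays where it is left. It starts raised, 0.95 to 1.2
- bar_mid (a point): middle of the hold-down bar's cross rod, on its axis. The rod is round, 14 mm thick, 396 mm long along the tray's y, and is carried at its ends by two arms 110 mm long from the hinge. Down, its axis is 41 mm above the deck, over the wells, 15 mm on the robot's side of their centres
- bar_hinge (a point): point on the bar's hinge axis, above the tray's far edge and midway along it; axes as the tray; the hinge axis is its y. At angle q the rod's axis lies 110*cos(q) mm to -x and 110*sin(q) mm above it
- bottle: bystander: amber glass bottle 72 mm wide, 190 mm high, on the table left of the tray; origin under its centre
- mortar: bystander: white porcelain mortar bowl 130 mm wide, 65 mm high, right of the tray; origin under its centre
Not all that is in view belongs to the job. What is shaped like the tin0 but pink or red is not meant.

How it is judged (in metres and radians):
On the way, in this order (a step that is already met when the one before it is completed fails the run):
1. a first tin has dropped into a well, the bar still up (z of any of tin0, tin1, tin2 in the frame of tray below 0.033 m and value of joint bar above 0.5 rad), for 0.2 s.
2. a second tin has dropped into a well, the bar still up ((z of each of tin0, tin1 in the frame of tray below 0.033 m or z of each of tin0, tin2 in the frame of tray below 0.033 m or z of each of tin1, tin2 in the frame of tray below 0.033 m) and value of joint bar above 0.5 rad), for 0.2 s.
3. all three wells hold a tin, the bar still up (((horizontal distance between tin0 and well0 below 0.009 m and z of tin0 in the frame of well0 below -0.017 m) or (horizontal distance between tin1 and well0 below 0.009 m and z of tin1 in the frame of well0 below -0.017 m) or (horizontal distance between tin2 and well0 below 0.009 m and z of tin2 in the frame of well0 below -0.017 m)) and ((horizontal distance between tin0 and well1 below 0.009 m and z of tin0 in the frame of well1 below -0.017 m) or (horizontal distance between tin1 and well1 below 0.009 m and z of tin1 in the frame of well1 below -0.017 m) or (horizontal distance between tin2 and well1 below 0.009 m and z of tin2 in the frame of well1 below -0.017 m)) and ((horizontal distance between tin0 and well2 below 0.009 m and z of tin0 in the frame of well2 below -0.017 m) or (horizontal distance between tin1 and well2 below 0.009 m and z of tin1 in the frame of well2 below -0.017 m) or (horizontal distance between tin2 and well2 below 0.009 m and z of tin2 in the frame of well2 below -0.017 m)) and value of joint bar above 0.5 rad), for 0.2 s.
At the end, for the whole second after the job is handed in: each of the three wells holds one tin, dropped at least 17 mm below the deck, within 9 mm of the well's centre, and at rest, and the hold-down bar is down (below 0.08 rad) (((horizontal distance between tin0 and well0 below 0.009 m and z of tin0 in the frame of well0 below -0.017 m) or (horizontal distance between tin1 and well0 below 0.009 m and z of tin1 in the frame of well0 below -0.017 m) or (horizontal distance between tin2 and well0 below 0.009 m and z of tin2 in the frame of well0 below -0.017 m)) and ((horizontal distance between tin0 and well1 below 0.009 m and z of tin0 in the frame of well1 below -0.017 m) or (horizontal distance between tin1 and well1 below 0.009 m and z of tin1 in the frame of well1 below -0.017 m) or (horizontal distance between tin2 and well1 below 0.009 m and z of tin2 in the frame of well1 below -0.017 m)) and ((horizontal distance between tin0 and well2 below 0.009 m and z of tin0 in the frame of well2 below -0.017 m) or (horizontal distance between tin1 and well2 below 0.009 m and z of tin1 in the frame of well2 below -0.017 m) or (horizontal distance between tin2 and well2 below 0.009 m and z of tin2 in the frame of well2 below -0.017 m)) and value of joint bar below 0.08 rad and linear speed of each of tin0, tin1, tin2 below 0.02 m/s); the robot touches nothing.
It fails at once if a tin is lifted more than 20 mm above the deck (z of any of tin0, tin1, tin2 in the frame of tray above 0.07 m).
It fails at once if a tin is tipped over (more than 0.7 rad) (angle between any of tin0, tin1, tin2's own z axis and vertical above 0.7 rad).
It fails at once if a tin falls off the deck (z of any of tin0, tin1, tin2 in the frame of tray below 0.015 m).
It fails at once if the muller, bottle or mortar is moved more than 30 mm or knocked over (distance of any of muller, bottle, mortar from where it was at the start of the episode above 0.03 m or angle between any of muller, bottle, mortar's own z axis and vertical above 0.5 rad).
It also fails if it takes over 64 s, if anything falls off the work surface, if the arm or the gripper's body presses on something with over 40 N, if the wrist force passes 120 N, or if a joint passes its speed limit or range.

### The arm

A 6-joint arm with a two-finger parallel gripper is mounted at the origin on the work surface. World frame = base frame: x ahead of the robot, y to its left, z up, the work surface at z = 0. Lengths are in mm, angles in rad, forces in N, time in s.
With the tool pointing down it reaches from about 350 to 850 mm from the base axis. Payload 8.1 kg.
Tool frame: the origin (TCP) lies midway between the tips of the shut fingers; the grasp point (between the pads) lies bot.tcp_to_grasp behind it (bot.tcp_to_grasp is the distance from the TCP to the grasp point, in mm); z points along the fingers, y is the line along which they close (so a half turn about z gives the same grasp; the last joint's range is limited). The gripper opens to 93 mm and grips with 3 to 60 N. Pads are 15 mm wide; open, the fingers measure 128 mm over their backs; the gripper's body (75 mm by 188 mm) begins 65 mm behind the grasp point.
Start: joints at [-1.26, 0.13, 1.488, -0, 1.523, -0.085], TCP at [231.348, -553.609, 218.635] pointing down, gripper open.
Joint ranges: [-2.96, 2.96], [-0.89, 2.26], [0.02, 2.5], [-1.34, 4.48], [0, 2.73], [-2.66, 2.66]. Speed limits (rad/s): [2.39, 2.39, 2.79, 3.14, 3.14, 3.14].

### API

Orientations are given as [roll, pitch, yaw] about the fixed x, y, z axes, in that order (R = Rz(yaw) Ry(pitch) Rx(roll)).
In Python, from plant import status, get_image, bot gives the robot as it stands. The module is installed in compiled form; this text tells all that it offers.
- The arm moves only by the tool carry_out, never from a script. Its argument "series" is a list of rows, each a list of 6 numbers: the shift along the world's x, y, z each as a share of 2.5 cm, from -1 to 1, then the turn, a rotation vector about the world's x, y, z each as a share of 0.12 rad, from -1 to 1. In form: [[x, y, z, rx, ry, rz], ...]. A call has exactly 8 rows; each row shifts and turns the commanded pose from where the row before left it; what a row does not reach is not made up. A row lasts 1/10 s, in which the tool goes at most 50 mm and 8.59 degrees, less where a joint would pass 70% of its speed; a pose out of reach is approached as far as the arm can. A call with a number of a shift or a turn outside -1 to 1 is refused whole. A call with a gripper value outside its range is refused whole. "hand" is the opening, from 0 (shut) to 1 (fully open), set as the call begins (left out, the last holds). The fingers move at their own pace and stop on an object; "newtons" is the grip in N (left out, the last holds). Time passes only in rows, so rows that do not move let the fingers close, or fill a call up. It gives the time, the measured TCP pose, the force, the opening and the grip force at its end, in the units of the state.
- status.sense(): the state, without advancing time (a new reading comes with each control period).
- get_image(name): name is "scene" or "top" or "wrist"; returns a dict with "image" (384x512x3 uint8, red, green, blue), "fx", "fy", "cx", "cy" (pixels), "extrinsics" (4x4, takes a point from world to camera coordinates); the wrist camera has in their place "mount" (4x4, takes a point from camera to tool coordinates, whose origin is the TCP and whose axes are the flange's). Camera axes: x right, y up, looking along -z (the intrinsics and any distortion apply to the point x, -y, -z); pixel columns grow to the right and rows downward; lengths in mm; the calibration is good to about 2 mm. A picture is of the moment at which its call begins: read the wrist's pose just before it. There is no depth.
- bot.close_job(): hands the job in; it is judged then, once.
The state is a dict: "t": time; "joint_pos": joint angles; "joint_velocities": joint speeds; "joint_efforts": joint torques, N m; "ee_pos": TCP position; "tool_rot": TCP orientation; "contact_force": force on the tool from outside, world axes, zero at the start; "torque": the same for the moment, N m; "width": finger opening in mm; "grasp_force": force on a finger pad.
Only numpy, scipy, OpenCV 4.12 (cv2) and the standard library are available. Lean on these libraries where they do the work, as an engineer would, in place of code of your own. Each camera call takes 0.05 s, during which the arm holds its last target. There are 200 camera calls.

## Working session

There is one attempt and no reset: what is moved stays moved. The work goes in short steps, Python scripts to look and compute and a tool call to move; the robot and the scene stay as the last step left them, time stands still between calls to the robot, and variables do not carry over. Pictures are saved under pics/ and viewed, at most 10 in all, crops included, and the job is handed in when it is done.

Besides the shell and the picture viewer there is one more tool, called after ">>>" by a JSON object that holds its "name" and its "arguments", one argument or row to a line. carry_out: Moves the arm, as the interface text tells. Its arguments: {"type":"object","properties":{"series":{"type":"array"},"hand":{"type":"number"},"newtons":{"type":"number"}},"required":["series"]}

```bash
mkdir -p pics
python3 - <<'E'
from plant import status,get_image,bot
import cv2,numpy as np
s=status.sense();print(s['t'],s['ee_pos'],s['tool_rot'],s['width'],bot.tcp_to_grasp)
for n in("scene","top"):
    d=get_image(n);cv2.imwrite(f'pics/{n}0.png',d['image'][:,:,::-1])
    print(n,d['fx'],d['fy'],d['cx'],d['cy'],[k for k in d]);print(np.round(d['extrinsics'],3).tolist())
a=cv2.imread('pics/scene0.png');b=cv2.imread('pics/top0.png')
cv2.imwrite('pics/both0.png',cv2.resize(np.vstack([a,b]),None,fx=.78,fy=.78))
E
```

```text
0.0 [ 231.18100701 -553.06667405  217.59519954] [-3.13978742e+00 -1.39839079e-04  3.95817405e-01] 93.00010644728053 18.8
scene 448.634738974941 448.634738974941 252.23915272470524 201.2590040719352 ['image', 'fx', 'fy', 'cx', 'cy', 'extrinsics']
[[-0.855, 0.519, 0.016, 474.707], [-0.318, -0.548, 0.774, 43.006], [0.411, 0.656, 0.633, -1869.768], [0.0, 0.0, 0.0, 1.0]]
top 457.5177329373061 457.5177329373061 261.52619682273144 188.73808077786762 ['image', 'fx', 'fy', 'cx', 'cy', 'extrinsics']
[[0.013, -1.0, 0.005, -96.856], [0.989, 0.013, 0.144, -499.561], [-0.144, 0.003, 0.99, -1574.568], [0.0, 0.0, 0.0, 1.0]]
```

View pics/scene0.png

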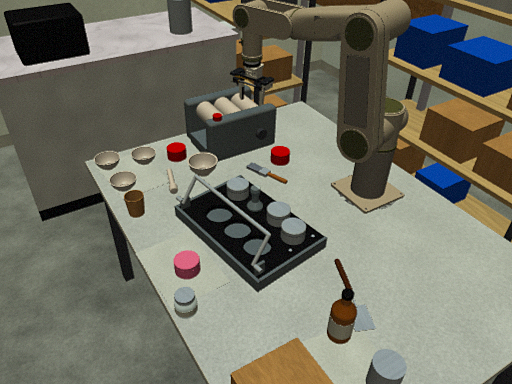

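View pics/top0.png

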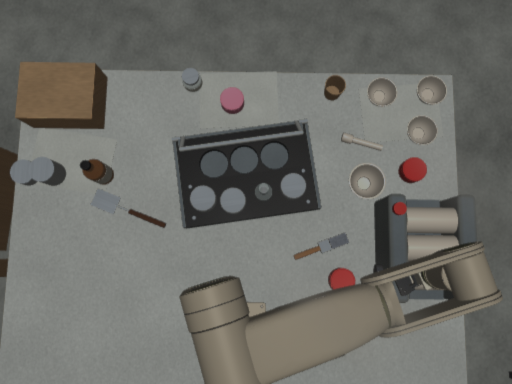

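Scene and top views: tins on the deck in top view at about (203,198), (233,200) and (293,185), muller at (263,191). Wells are at (214,164), (245,160) and (274,155), with the bar rod near (240,140). The grey cylinders at (23–42,171) and the pink and red discs are off the deck, so they aren't meant. An enlarged crop will confirm this.

```bash
cat > h.py <<'E'
import cv2,numpy as np
from plant import status,get_image,bot
from scipy.spatial.transform import Rotation as R
def ray(d,uv,T=None):
    """world origin & direction; T=tool pose 4x4 for the wrist camera"""
    C=T@d['mount'] if T is not None else np.linalg.inv(d['extrinsics'])
    v=np.array([(uv[0]-d['cx'])/d['fx'],-(uv[1]-d['cy'])/d['fy'],-1.])
    return C[:3,3],C[:3,:3]@v
def onz(d,uv,z,T=None):
    o,v=ray(d,uv,T);return o+v*(z-o[2])/v[2]
def proj(d,p):
    q=d['extrinsics']@np.append(p,1.)
    return np.array([d['cx']+d['fx']*q[0]/-q[2],d['cy']-d['fy']*q[1]/-q[2]])
def tool():
    s=status.sense();T=np.eye(4);T[:3,:3]=R.from_euler('xyz',s['tool_rot']).as_matrix();T[:3,3]=s['ee_pos'];return T
def blobs(im,lo,hi,box,amin=150,amax=2000):
    g=cv2.cvtColor(im,cv2.COLOR_RGB2GRAY);m=np.zeros_like(g);x0,y0,x1,y1=box
    m[y0:y1,x0:x1]=cv2.inRange(g,lo,hi)[y0:y1,x0:x1]
    m=cv2.morphologyEx(m,cv2.MORPH_OPEN,np.ones((3,3),np.uint8))
    n,_,st,c=cv2.connectedComponentsWithStats(m)
    return [(c[i].round(1),st[i][2:]) for i in range(1,n) if amin<st[i][4]<amax]
E
python3 - <<'E'
from h import *
d=get_image('top');im=d['image'];g=cv2.cvtColor(im,cv2.COLOR_RGB2GRAY)
print('line',g[198,190:250:2].tolist(),g[160,200:290:3].tolist())
for lo,hi in((40,95),(105,200)):
    for c,s in blobs(im,lo,hi,(185,130,312,222)): print(lo,c,s,onz(d,c,50).round(1),onz(d,c,28).round(1),onz(d,c,101).round(1))
c=cv2.resize(im[110:235,160:330],None,fx=4.5,fy=4.5,interpolation=cv2.INTER_CUBIC)[:,:,::-1]
cv2.imwrite('pics/crop1.png',c)
E
```

```text
line [108, 119, 119, 120, 121, 122, 122, 122, 122, 122, 122, 122, 118, 53, 42, 92, 119, 120, 120, 122, 121, 121, 121, 120, 120, 120, 120, 116, 49, 41] [26, 81, 82, 82, 82, 81, 82, 81, 80, 58, 51, 80, 81, 82, 83, 83, 83, 84, 82, 79, 42, 80, 79, 79, 79, 78, 78, 79, 80, 57]
40 [212.  134.1] [ 56  10 194] [692.5  88.1  50. ] [698.4  90.6  28. ] [678.8  82.5 101. ]
105 [243.7 139.6] [116  18 360] [674.  -24.8  50. ] [679.7 -23.9  28. ] [660.9 -26.7 101. ]
105 [292.9 185.2] [ 25  24 463] [ 512.8 -199.8   50. ] [ 516.2 -201.3   28. ] [ 504.9 -196.1  101. ]
105 [202.2 197.6] [ 25  24 466] [464.9 115.8  50. ] [467.6 118.6  28. ] [458.5 109.3 101. ]
105 [232.4 199.8] [ 24  24 466] [458.6  10.6  50. ] [461.2  11.9  28. ] [452.4   7.4 101. ]
105 [288.1 217.7] [ 59  11 397] [ 398.8 -183.5   50. ] [ 400.6 -184.8   28. ] [ 394.6 -180.3  101. ]
```

View pics/crop1.png

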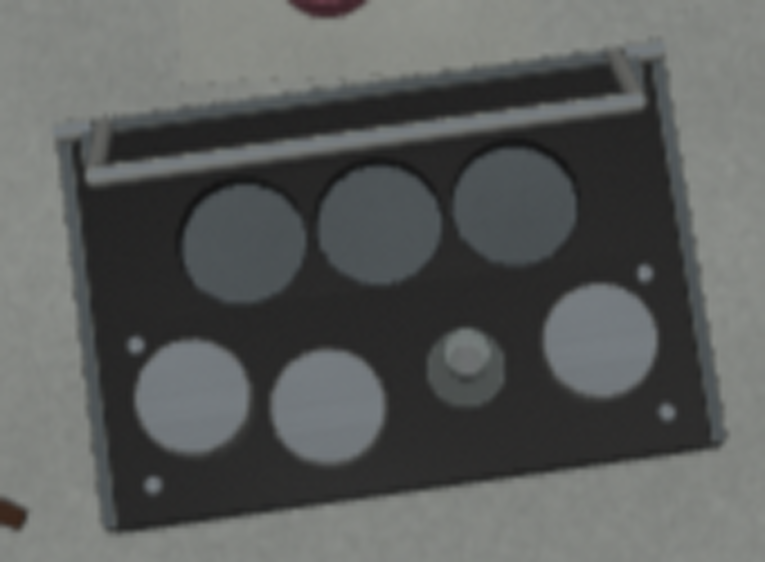

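The crop confirms three flat grey tins on the deck, with the muller third from the left and three empty wells behind. Next I'll measure the wells, the tray axes, the muller and the bar.

```bash
cat > m.py <<'E'
from h import *
def measure(d):
    im=d['image']
    w=[(onz(d,c,39),s) for c,s in blobs(im,66,96,(185,140,300,185),300)]
    return w
E
python3 - <<'E'
from m import *
d=get_image('top');print('cam',ray(d,(0,0))[0].round(0))
w=sorted(measure(d),key=lambda a:-a[0][1])
for p,s in w:print('well',p.round(1),s)
P=np.array([p for p,_ in w]);v=P[0]-P[2];v[2]=0;print('span',np.linalg.norm(v))
th=np.arctan2(-v[0],v[1]);ex=np.array([np.cos(th),np.sin(th)]);ey=np.array([-np.sin(th),np.cos(th)])
o=P[:,:2].mean(0)-70*ex;print('theta',th,'origin',o)
L=lambda p:np.round([(p[:2]-o)@ex,(p[:2]-o)@ey],1)
for uv in((202.2,197.6),(232.4,199.8),(292.9,185.2)):print('tin',onz(d,uv,101).round(1),L(onz(d,uv,101)))
print('muller foot',L(onz(d,(160+466/4.5,110+370/4.5),55)))
W=lambda x,y,z:np.array([*(o+x*ex+y*ey),z])
for c in((-140,230),(-140,-230),(170,230),(170,-230)):print('corner',c,proj(d,W(*c,50)).round(1), ((proj(d,W(*c,50))-[160,110])*4.5).round())
# bar: rod mid ray, solve angle
import scipy.optimize as so
s=get_image('scene')
for uv,h in(((160+365/4.5,110+139/4.5),0),):
    f=lambda q:proj(d,W(165-110*np.cos(q),0,91+110*np.sin(q)))
    for q in(.95,1,1.05,1.1,1.15,1.2):
        print(q,((f(q)-[160,110])*4.5).round(1),[proj(s,W(165-110*np.cos(q),y,91+110*np.sin(q))).round(1).tolist() for y in(198,-198)])
cv2.imwrite('pics/crop2.png',cv2.resize(s['image'][165:295,165:335],None,fx=4.5,fy=4.5,interpolation=cv2.INTER_CUBIC)[:,:,::-1])
E
```

```text
cam [ 269.  -86. 1631.]
well [587.4  80.3  39. ] [ 27  26 547]
well [604. -26.  39.] [ 27  26 547]
well [ 620.7 -132.7   39. ] [ 27  26 544]
span 215.54844932571575
theta 0.15530591757884799 origin [534.88236243 -36.98877269]
tin [458.5 109.3 101. ] [-52.8 156.3]
tin [452.4   7.4 101. ] [-74.6  56.7]
tin [ 504.9 -196.1  101. ] [ -54.2 -152.5]
muller foot [-57.7 -52.1]
corner (-140, 230) [185.9 227.3] [117. 528.]
corner (-140, -230) [317.6 208.5] [709. 443.]
corner (170, 230) [175.5 140.5] [ 70. 137.]
corner (170, -230) [303.8 122.8] [647.  58.]
0.95 [364.8 141. ] [[268.9, 235.0], [196.0, 176.4]]
1 [363.8 133.8] [[267.9, 234.9], [194.9, 176.2]]
1.05 [362.7 126.5] [[266.8, 234.9], [193.8, 176.0]]
1.1 [361.7 119.1] [[265.6, 235.0], [192.6, 175.9]]
1.15 [360.6 111.6] [[264.5, 235.1], [191.4, 175.9]]
1.2 [359.5 104. ] [[263.2, 235.4], [190.2, 176.0]]
```

View pics/crop2.png

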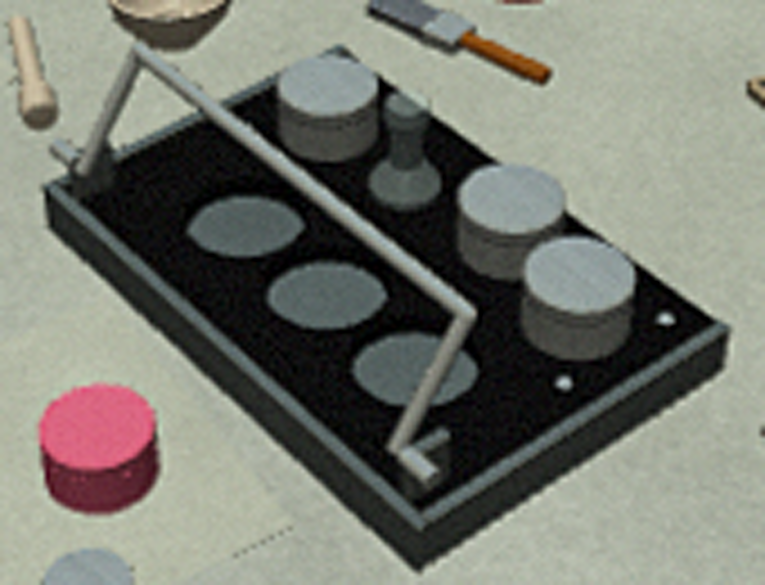

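>>> {"name": "carry_out", "arguments": {
  "series": [
    [0.53,0.87,0,0,0,-0.25],
    [0.53,0.87,0,0,0,-0.25],
    [0.53,0.87,0,0,0,-0.25],
    [0.53,0.87,0,0,0,-0.25],
    [0.53,0.87,0,0,0,-0.25],
    [0.53,0.87,0,0,0,-0.25],
    [0.53,0.87,0,0,0,-0.25],
    [0.53,0.87,0,0,0,-0.25]
  ],
  "hand": 0.645
}}

```text
t: 1.05
ee_pos: [337.7, -378.6, 218.6]
tool_rot: [-3.142, -0.0, 0.154]
contact_force: [0.8, -0.6, 0.3]
width: 60.1
grasp_force: 0.0
```

>>> {"name": "carry_out", "arguments": {
  "series": [
    [0.53,0.87,0,0,0,0],
    [0.53,0.87,0,0,0,0],
    [0.53,0.87,0,0,0,0],
    [0.53,0.87,0,0,0,0],
    [0.53,0.87,0,0,0,0],
    [0.53,0.87,0,0,0,0],
    [0.53,0.87,0,0,0,0],
    [0.53,0.87,0,0,0,0]
  ]
}}

```text
t: 1.85
ee_pos: [443.7, -204.6, 218.6]
tool_rot: [3.142, -0.0, 0.156]
contact_force: [-0.6, 0.5, -0.3]
width: 60.1
grasp_force: 0.0
```

```bash
cat >> m.py <<'E'
O=np.array([534.9,-37.0]);TH=0.1553
EX=np.array([np.cos(TH),np.sin(TH)]);EY=np.array([-EX[1],EX[0]])
def loc(p):return np.round([(np.array(p[:2])-O)@EX,(np.array(p[:2])-O)@EY],1)
def to(x,y,z):
    s=status.sense();p=s['ee_pos'];w=np.array([*(O+x*EX+y*EY),z])
    print('t',s['t'],'tcp',np.round(p,1),'loc',loc(p),'yaw',round(s['tool_rot'][2],3),'width',round(s['width'],1),'F',np.round(s['contact_force'],1))
    print('to',(x,y,z),'units',np.round((w-p)/25,2))
def tins():
    d=get_image('top')
    for c,s in blobs(d['image'],100,200,(185,145,312,215),200):print(c,s,'deck',loc(onz(d,c,101)),'well',loc(onz(d,c,79)))
E
python3 - <<'E'
from m import *
to(-115,-152,72);tins()
print([np.round(u,2) for u in (EX,EY)])
T=tool();d=get_image('wrist');cv2.imwrite('pics/w1.png',d['image'][:,:,::-1])
E
```

```text
t 1.85 tcp [ 443.7 -204.6  218.6] loc [-116.  -151.5] yaw 0.156 width 60.1 F [-0.6  0.5 -0.3]
to (-115, -152, 72) units [ 0.04 -0.01 -5.87]
[290.8 179.8] [ 52  61 993] deck [ -34.9 -148.3] well [ -31.5 -150.3]
[202.3 197.4] [ 25  24 476] deck [-52.2 155.9] well [-49.1 158.2]
[232.4 199.7] [ 24  24 471] deck [-74.3  56.6] well [-71.4  57.5]
[array([0.99, 0.15]), array([-0.15,  0.99])]
```

View pics/w1.png

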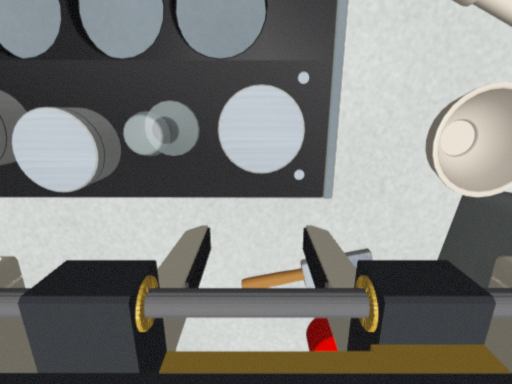

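Wrist view: tin C is at (261,129), centred between the fingertips (about 257), with the deck's near edge at row 195. That agrees with the top-view measurement. Descending behind it.

>>> {"name": "carry_out", "arguments": {
  "series": [
    [0.04,-0.01,-0.9,0,0,0],
    [0,0,-0.9,0,0,0],
    [0,0,-0.9,0,0,0],
    [0,0,-0.9,0,0,0],
    [0,0,-0.9,0,0,0],
    [0,0,-0.7,0,0,0],
    [0,0,-0.5,0,0,0],
    [0,0,-0.17,0,0,0]
  ]
}}

```text
t: 2.75
ee_pos: [443.2, -205.8, 70.4]
tool_rot: [-3.14, 0.002, 0.155]
contact_force: [-0.2, -0.2, -0.2]
width: 60.0
grasp_force: 0.0
```

>>> {"name": "carry_out", "arguments": {
  "series": [
    [0.4,0.06,0,0,0,0],
    [0.4,0.06,0,0,0,0],
    [0.3,0.05,0,0,0,0],
    [0.36,0.19,0,0,0,0],
    [0.36,0.19,0,0,0,0],
    [0.36,0.19,0,0,0,0],
    [0.36,0.19,0,0,0,0],
    [0.36,0.19,0,0,0,0]
  ]
}}

```text
t: 3.55
ee_pos: [517.9, -178.1, 72.9]
tool_rot: [3.14, -0.0, 0.156]
contact_force: [-4.8, -3.7, 5.6]
width: 60.0
grasp_force: 3.0
```

Run:
```python
from m import *
to(34,-108,65);T=tool();d=get_image('wrist');cv2.imwrite('pics/w2.png',d['image'][:,:,::-1])
```

```text
t 3.55 tcp [ 517.9 -178.1   72.9] loc [ -38.6 -136.8] yaw 0.156 width 60.0 F [-4.8 -3.7  5.6]
to (34, -108, 65) units [ 2.69  1.59 -0.31]
```

View pics/w2.png

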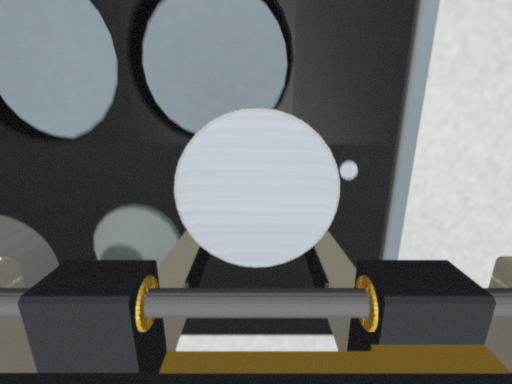

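The tin at (257,188) is cradled symmetrically by both fingers, and the right well at (215,60) lies ahead. Pushing on.

>>> {"name": "carry_out", "arguments": {
  "series": [
    [0.27,0.16,-0.03,0,0,0],
    [0.27,0.16,-0.03,0,0,0],
    [0.27,0.16,-0.03,0,0,0],
    [0.27,0.16,-0.03,0,0,0],
    [0.27,0.16,-0.03,0,0,0],
    [0.27,0.16,-0.03,0,0,0],
    [0.27,0.16,-0.03,0,0,0],
    [0.27,0.16,-0.03,0,0,0]
  ]
}}

```text
t: 4.4
ee_pos: [571.8, -147.0, 67.7]
tool_rot: [3.139, -0.001, 0.155]
contact_force: [-2.2, -3.0, 2.7]
width: 60.1
grasp_force: 1.9
```

>>> {"name": "carry_out", "arguments": {
  "series": [
    [0.18,0.11,-0.03,0,0,0],
    [0.18,0.11,-0.03,0,0,0],
    [0.17,0.09,0,0,0,0],
    [0,0,0,0,0,0],
    [0,0,0,0,0,0],
    [0,0,0,0,0,0],
    [0,0,0,0,0,0],
    [0,0,0,0,0,0]
  ]
}}

```text
t: 5.2
ee_pos: [583.9, -138.2, 64.4]
tool_rot: [-3.142, 0.0, 0.156]
contact_force: [-0.6, -1.4, -0.7]
width: 60.1
grasp_force: 0.7
```

Run:
```python
from m import *
to(34,-108,65);T=tool();d=get_image('wrist');cv2.imwrite('pics/w3.png',d['image'][:,:,::-1])
```

```text
t 5.2 tcp [ 583.9 -138.2   64.4] loc [  32.8 -107.5] yaw 0.156 width 60.1 F [-0.6 -1.4 -0.7]
to (34, -108, 65) units [ 0.05 -0.01  0.03]
```

View pics/w3.png

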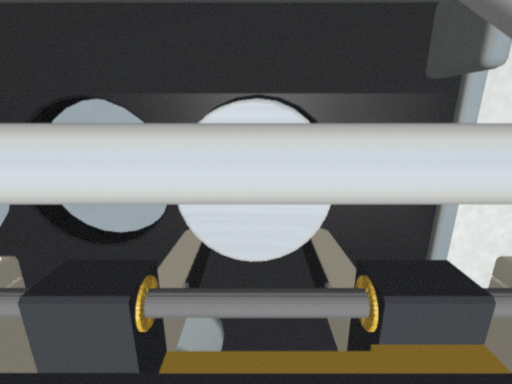

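The tin at (255,180) has shrunk from about 166 to 155 px wide and sits inside the well's dark rim, so it appears dropped. Backing off over the muller to tin B, then checking in the top view.

>>> {"name": "carry_out", "arguments": {
  "series": [
    [-0.47,-0.07,0.8,0,0,0],
    [-0.47,-0.07,1,0,0,0],
    [-0.47,-0.07,1,0,0,0],
    [-0.47,-0.07,1,0,0,0],
    [-0.72,0.72,0.2,0,0,0],
    [-0.72,0.72,0,0,0,0],
    [-0.72,0.72,0,0,0,0],
    [-0.72,0.72,0,0,0,0]
  ]
}}

```text
t: 6.05
ee_pos: [464.8, -72.5, 164.9]
tool_rot: [3.141, -0.002, 0.156]
contact_force: [-0.2, 0.0, -0.1]
width: 59.8
grasp_force: 0.0
```

>>> {"name": "carry_out", "arguments": {
  "series": [
    [-0.73,0.72,0,0,0,0],
    [-0.73,0.72,0,0,0,0],
    [-0.73,0.72,0,0,0,0],
    [-0.73,0.72,0,0,0,0],
    [0,0,-0.7,0,0,0],
    [0,0,-0.7,0,0,0],
    [0,0,0,0,0,0],
    [0,0,0,0,0,0]
  ]
}}

```text
t: 6.85
ee_pos: [392.2, -1.0, 129.8]
tool_rot: [-3.141, -0.0, 0.156]
contact_force: [0.2, 0.5, -0.2]
width: 60.3
grasp_force: 0.0
```

Run:
```python
from m import *
to(-136,57,72);tins()
```

```text
t 6.85 tcp [392.2  -1.  129.8] loc [-135.5   57.6] yaw 0.156 width 60.3 F [ 0.2  0.5 -0.2]
to (-136, 57, 72) units [-0.02 -0.03 -2.31]
[275.1 154.7] [ 25  21 427] deck [  58.6 -108.3] well [  63.3 -109.8]
[197.7 198.7] [ 16  28 277] deck [-54.4 171.7] well [-51.3 174.3]
[224.1 201.8] [ 38  27 890] deck [-77.4  85.2] well [-74.6  86.5]
```

Tin C is in well 2 (63,−110 in tray coordinates, with part of it hidden by the rod). Now tin B.

>>> {"name": "carry_out", "arguments": {
  "series": [
    [-0.02,-0.03,-0.8,0,0,0],
    [0,0,-0.8,0,0,0],
    [0,0,-0.7,0,0,0],
    [0.37,0.06,0,0,0,0],
    [0.37,0.06,0,0,0,0],
    [0.37,0.06,0,0,0,0],
    [0.37,0.06,0,0,0,0],
    [0.37,0.06,0,0,0,0]
  ]
}}

```text
t: 7.7
ee_pos: [438.3, 5.5, 72.5]
tool_rot: [3.141, 0.001, 0.156]
contact_force: [-6.9, -0.6, 5.3]
width: 59.9
grasp_force: 3.5
```

>>> {"name": "carry_out", "arguments": {
  "series": [
    [0.44,0.06,0,0,0,0],
    [0.36,-0.12,0,0,0,0],
    [0.36,-0.12,0,0,0,0],
    [0.36,-0.12,0,0,0,0],
    [0.36,-0.12,0,0,0,0],
    [0.36,-0.12,0,0,0,0],
    [0.36,-0.12,0,0,0,0],
    [0.36,-0.12,0,0,0,0]
  ]
}}

```text
t: 8.5
ee_pos: [512.2, -13.6, 72.3]
tool_rot: [-3.141, 0.001, 0.156]
contact_force: [-6.7, 1.9, 6.1]
width: 60.0
grasp_force: 4.0
```

Run:
```python
from m import *
to(34,0,65);tins()
T=tool();d=get_image('wrist');print(d['fx'],d['mount'].round(2).tolist())
for c,s in blobs(d['image'],150,255,(120,60,400,290),5000,60000):print(c,s,'deck',loc(onz(d,c,101,T)),loc(onz(d,c,79,T)))
```

```text
t 8.5 tcp [512.2 -13.6  72.3] loc [-18.8  26.6] yaw 0.156 width 60.0 F [-6.7  1.9  6.1]
to (34, 0, 65) units [ 2.25 -0.73 -0.29]
[232.2 158.7] [ 35  28 798] deck [65.4 38.6] well [70.2 39.2]
[275.1 154.7] [ 25  21 426] deck [  58.6 -108.3] well [  63.3 -109.8]
[196.4 196.4] [ 14  27 210] deck [-46.  175.1] well [-42.8 177.7]
279.6355019331673 [[-0.0, 0.96, 0.29, 80.05], [1.0, 0.0, -0.0, -0.49], [-0.0, 0.29, -0.96, -165.95], [0.0, 0.0, 0.0, 1.0]]
[244.9 149. ] [  243   208 37329] deck [43.9 31.9] [41.  32.8]
```

>>> {"name": "carry_out", "arguments": {
  "series": [
    [0.25,-0.08,0,0,0,0],
    [0.25,-0.08,0,0,0,0],
    [0.25,-0.08,0,0,0,0],
    [0.25,-0.08,-0.05,0,0,0],
    [0.25,-0.08,-0.05,0,0,0],
    [0.25,-0.08,-0.05,0,0,0],
    [0.25,-0.08,-0.05,0,0,0],
    [0.25,-0.08,-0.05,0,0,0]
  ]
}}

```text
t: 9.4
ee_pos: [562.2, -29.9, 65.7]
tool_rot: [3.142, -0.0, 0.156]
contact_force: [-2.7, 1.2, 0.1]
width: 60.2
grasp_force: 1.2
```

>>> {"name": "carry_out", "arguments": {
  "series": [
    [0.15,-0.05,-0.04,0,0,0],
    [0.1,-0.04,0,0,0,0],
    [0.05,0,0,0,0,0],
    [0,0,0,0,0,0],
    [0,0,0,0,0,0],
    [0,0,0,0,0,0],
    [0,0,0,0,0,0],
    [0,0,0,0,0,0]
  ]
}}

```text
t: 10.2
ee_pos: [569.3, -32.1, 64.7]
tool_rot: [3.142, -0.0, 0.156]
contact_force: [-2.1, 1.4, -0.9]
width: 60.0
grasp_force: 0.8
```

Run:
```python
from m import *
to(34,0,65)
T=tool();d=get_image('wrist');g=cv2.cvtColor(d['image'],cv2.COLOR_RGB2GRAY)
r=[int(v) for v in g[225,150:370:4]];print(r)
m=np.where(g[225]>165)[0];print(m.min(),m.max())
```

```text
t 10.2 tcp [569.3 -32.1  64.7] loc [34.8 -0.5] yaw 0.156 width 60.0 F [-2.1  1.4 -0.9]
to (34, 0, 65) units [-0.03  0.01  0.01]
[156, 35, 46, 45, 45, 45, 47, 51, 50, 47, 49, 64, 204, 209, 207, 207, 209, 208, 210, 210, 211, 210, 211, 211, 213, 213, 212, 213, 213, 214, 213, 213, 212, 212, 213, 212, 212, 212, 212, 212, 211, 212, 212, 211, 201, 51, 52, 49, 50, 50, 47, 46, 23, 148, 114]
196 510
```

>>> {"name": "carry_out", "arguments": {
  "series": [
    [-0.47,-0.07,0.8,0,0,0],
    [-0.47,-0.07,1,0,0,0],
    [-0.47,-0.07,1,0,0,0],
    [-0.47,-0.07,1,0,0,0],
    [-0.63,0.69,0,0,0,0],
    [-0.63,0.69,0,0,0,0],
    [-0.63,0.69,0,0,0,0],
    [-0.63,0.69,0,0,0,0]
  ]
}}

```text
t: 11.05
ee_pos: [459.4, 30.3, 160.3]
tool_rot: [3.141, -0.002, 0.155]
contact_force: [-0.3, -0.1, 0.3]
width: 59.7
grasp_force: 0.0
```

>>> {"name": "carry_out", "arguments": {
  "series": [
    [-0.63,0.69,0,0,0,0],
    [-0.63,0.69,0,0,0,0],
    [-0.63,0.69,0,0,0,0],
    [-0.63,0.69,0,0,0,0],
    [0,0,-0.6,0,0,0],
    [0,0,-0.6,0,0,0],
    [0,0,0,0,0,0],
    [0,0,0,0,0,0]
  ]
}}

```text
t: 11.85
ee_pos: [396.6, 98.9, 130.1]
tool_rot: [3.142, -0.0, 0.156]
contact_force: [1.4, -0.5, 0.8]
width: 59.9
grasp_force: 0.0
```

Run:
```python
from m import *
to(-115,156,72);tins()
T=tool();d=get_image('wrist')
for c,s in blobs(d['image'],165,255,(120,20,400,290),3000,60000):print(c,s,'deck',loc(onz(d,c,101,T)))
```

```text
t 11.85 tcp [396.6  98.9 130.1] loc [-115.6  155.6] yaw 0.156 width 59.9 F [ 1.4 -0.5  0.8]
to (-115, 156, 72) units [ 0.02  0.02 -2.33]
[275.2 154.8] [ 25  22 434] deck [  58.2 -108.6] well [  62.9 -110.1]
[242.6 158.5] [ 24  24 450] deck [61.1  3.4] well [65.9  3.5]
[192.4 199.5] [ 17  28 425] deck [-54.6 189.7] well [-51.4 192.6]
[140.5 156.5] [  79  246 9340] deck [-66.9 237.3]
[255.8 132. ] [  123   125 12153] deck [-50.1 156.4]
[256.5 257.1] [ 114   64 6283] deck [-146.1  155.9]
```

>>> {"name": "carry_out", "arguments": {
  "series": [
    [0.02,0.02,-0.8,0,0,0],
    [0,0,-0.8,0,0,0],
    [0,0,-0.73,0,0,0],
    [0.4,0.06,0,0,0,0],
    [0.4,0.06,0,0,0,0],
    [0.36,-0.07,0,0,0,0],
    [0.36,-0.07,0,0,0,0],
    [0.36,-0.07,0,0,0,0]
  ]
}}

```text
t: 12.75
ee_pos: [444.4, 96.9, 71.7]
tool_rot: [-3.141, 0.0, 0.156]
contact_force: [-3.4, 0.6, 3.4]
width: 60.5
grasp_force: 2.3
```

>>> {"name": "carry_out", "arguments": {
  "series": [
    [0.36,-0.07,0,0,0,0],
    [0.36,-0.07,0,0,0,0],
    [0.36,-0.07,0,0,0,0],
    [0.36,-0.07,0,0,0,0],
    [0.36,-0.07,0,0,0,0],
    [0.3,-0.07,0,0,0,0],
    [0.25,-0.05,0,0,0,0],
    [0.25,-0.05,0,0,0,0]
  ]
}}

```text
t: 13.55
ee_pos: [509.2, 84.1, 71.5]
tool_rot: [-3.141, 0.001, 0.156]
contact_force: [-6.3, 0.5, 6.5]
width: 60.2
grasp_force: 3.5
```

Run:
```python
from m import *
to(35,108,65)
```

```text
t 13.55 tcp [509.2  84.1  71.5] loc [ -6.7 123.6] yaw 0.156 width 60.2 F [-6.3  0.5  6.5]
to (35, 108, 65) units [ 1.74 -0.36 -0.26]
```

>>> {"name": "carry_out", "arguments": {
  "series": [
    [0.25,-0.05,0,0,0,0],
    [0.25,-0.05,-0.05,0,0,0],
    [0.25,-0.05,-0.05,0,0,0],
    [0.25,-0.05,-0.05,0,0,0],
    [0.25,-0.05,-0.05,0,0,0],
    [0.2,-0.05,-0.05,0,0,0],
    [0.15,-0.04,0,0,0,0],
    [0.14,-0.02,0,0,0,0]
  ]
}}

```text
t: 14.35
ee_pos: [552.3, 74.9, 64.6]
tool_rot: [-3.142, 0.001, 0.156]
contact_force: [-1.9, 0.3, 0.3]
width: 59.6
grasp_force: 1.1
```

>>> {"name": "carry_out", "arguments": {
  "series": [
    [0,0,0,0,0,0],
    [0,0,0,0,0,0],
    [-0.4,-0.06,0.6,0,0,0],
    [-0.47,-0.07,1,0,0,0],
    [-0.47,-0.07,1,0,0,0],
    [-0.47,-0.07,1,0,0,0],
    [-0.47,-0.07,1,0,0,0],
    [-0.47,-0.07,1,0,0,0]
  ],
  "hand": 0.645
}}

```text
t: 15.15
ee_pos: [483.4, 64.8, 206.6]
tool_rot: [3.141, -0.002, 0.156]
contact_force: [0.2, 0.3, 0.2]
width: 59.9
grasp_force: 0.0
```

Run:
```python
from m import *
to(112,0,260);tins()
d=get_image('scene');cv2.imwrite('pics/s3.png',cv2.resize(d['image'][165:295,165:335],None,fx=4.5,fy=4.5,interpolation=cv2.INTER_CUBIC)[:,:,::-1])
```

```text
t 15.15 tcp [483.4  64.8 206.6] loc [-35.2 108.6] yaw 0.156 width 59.9 F [0.2 0.3 0.2]
to (112, 0, 260) units [ 6.49 -3.38  2.14]
[198.5 158. ] [ 28  27 756] deck [ 84. 152.] well [ 89.1 154.3]
[220.  179.5] [  3  70 210] deck [-0. 89.] well [ 3.9 90.4]
[275.2 154.8] [ 25  22 433] deck [  58.2 -108.6] well [  62.9 -110.1]
[243.2 157.8] [ 24  24 409] deck [63.2  1. ] well [68.   1.1]
[215.3 181.1] [  4  63 227] deck [ -3.2 105.5] well [  0.6 107.1]
```

View pics/s3.png

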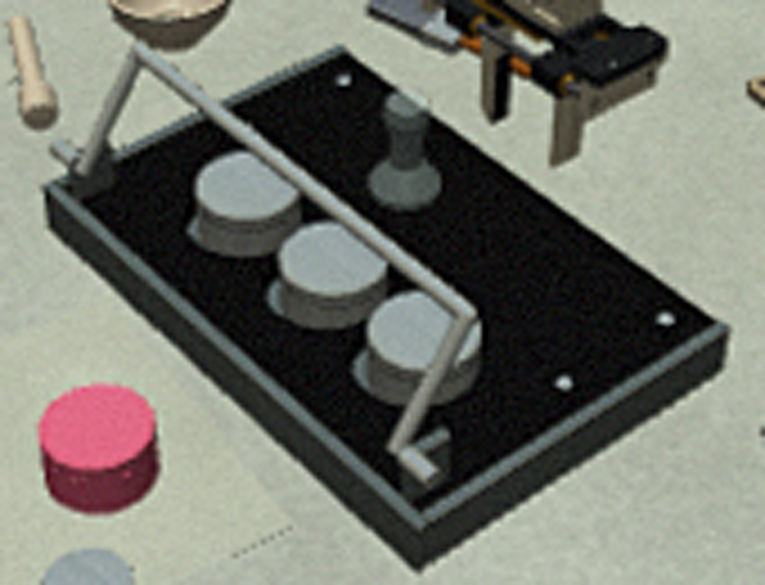

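All three tins sit dropped in their wells, with tops at about (247,187), (333,257) and (422,330) in the crop. The bar is still up and the muller is undisturbed. Next is the bar: fingers shut, above the rod.

>>> {"name": "carry_out", "arguments": {
  "series": [
    [0.78,-0.43,0.3,0,0,0],
    [0.78,-0.43,0.3,0,0,0],
    [0.78,-0.43,0.2,0,0,0],
    [0.78,-0.43,0,0,0,0],
    [0.78,-0.43,0,0,0,0],
    [0.78,-0.43,0,0,0,0],
    [0.78,-0.43,0,0,0,0],
    [0.78,-0.43,0,0,0,0]
  ],
  "hand": 0
}}

```text
t: 16.05
ee_pos: [640.5, -21.6, 223.9]
tool_rot: [-3.142, 0.0, 0.156]
contact_force: [0.5, 0.3, -0.2]
width: 2.1
grasp_force: 0.0
```

Run:
```python
from m import *
to(107,0,190)
P=lambda q:np.array([*(O+(165-110*np.cos(q)+4)*EX),97+110*np.sin(q)])
qs=np.r_[np.linspace(.97,0,13)]
for a,b in zip(qs,qs[1:]):print(round(b,2),((P(b)-P(a))/25).round(2).tolist())
d=get_image('wrist');cv2.imwrite('pics/w4.png',d['image'][:,:,::-1])
```

```text
t 16.05 tcp [640.5 -21.6 223.9] loc [106.7  -1.1] yaw 0.156 width 2.1 F [ 0.5  0.3 -0.2]
to (107, 0, 190) units [ 0.01  0.05 -1.35]
0.89 [-0.28, -0.04, -0.21]
0.81 [-0.26, -0.04, -0.24]
0.73 [-0.24, -0.04, -0.26]
0.65 [-0.22, -0.03, -0.27]
0.57 [-0.2, -0.03, -0.29]
0.48 [-0.18, -0.03, -0.31]
0.4 [-0.15, -0.02, -0.32]
0.32 [-0.12, -0.02, -0.33]
0.24 [-0.1, -0.02, -0.34]
0.16 [-0.07, -0.01, -0.35]
0.08 [-0.04, -0.01, -0.35]
0.0 [-0.01, -0.0, -0.36]
```

View pics/w4.png

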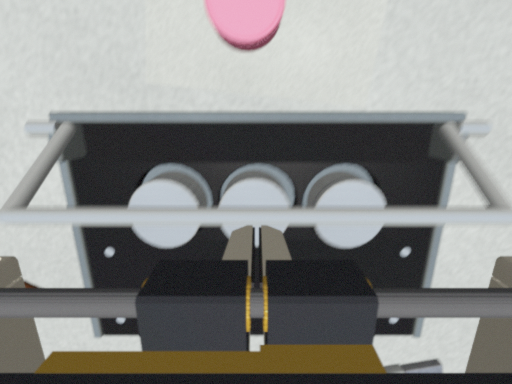

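The shut fingertips at (255,228) are just above the rod (row 214) at its middle. Descending onto it and following the arc.

>>> {"name": "carry_out", "arguments": {
  "series": [
    [0,0,-0.6,0,0,0],
    [0,0,-0.5,0,0,0],
    [0,0,-0.25,0,0,0],
    [-0.28,-0.04,-0.23,0,0,0],
    [-0.26,-0.04,-0.24,0,0,0],
    [-0.24,-0.04,-0.26,0,0,0],
    [-0.22,-0.03,-0.27,0,0,0],
    [-0.2,-0.03,-0.29,0,0,0]
  ]
}}

```text
t: 16.9
ee_pos: [608.2, -25.3, 159.3]
tool_rot: [3.141, 0.001, 0.156]
contact_force: [-3.8, -0.3, 3.8]
width: 0.4
grasp_force: 2.1
```

Run:
```python
from m import *
q=.57;to(169-110*np.cos(q),0,97+110*np.sin(q))
d=get_image('scene')
for q in(1.0,.97,.8,.6,.5):print(q,[((proj(d,np.array([*(O+(165-110*np.cos(q))*EX+y*EY),91+110*np.sin(q)]))-[165,165])*4.5).round().tolist() for y in(198,-198)])
cv2.imwrite('pics/s4.png',cv2.resize(d['image'][165:295,165:335],None,fx=4.5,fy=4.5,interpolation=cv2.INTER_CUBIC)[:,:,::-1])
```

```text
t 16.9 tcp [608.2 -25.3 159.3] loc [74.2  0.2] yaw 0.156 width 0.4 F [-3.8 -0.3  3.8]
to (np.float64(76.39089273215043), 0, np.float64(156.3595253607366)) units [ 0.09  0.01 -0.12]
1.0 [[463.0, 315.0], [135.0, 50.0]]
0.97 [[466.0, 315.0], [138.0, 51.0]]
0.8 [[481.0, 318.0], [153.0, 56.0]]
0.6 [[494.0, 327.0], [169.0, 66.0]]
0.5 [[500.0, 333.0], [175.0, 73.0]]
```

View pics/s4.png

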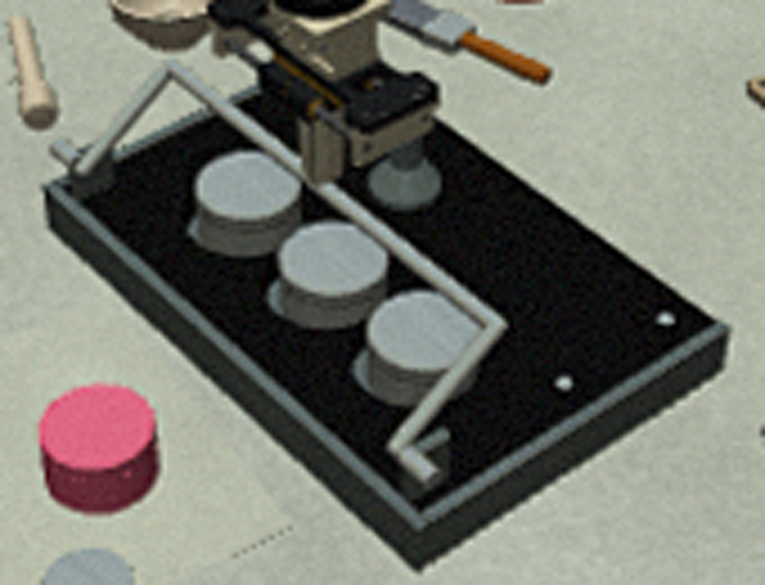

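The bar is following: its rod ends at (500,325) and (172,66) match q of about 0.55. Continuing down; that's my tenth picture, so numbers only from here.

>>> {"name": "carry_out", "arguments": {
  "series": [
    [-0.12,-0.02,-0.31,0,0,0],
    [-0.13,-0.02,-0.32,0,0,0],
    [-0.12,-0.02,-0.33,0,0,0],
    [-0.1,-0.02,-0.34,0,0,0],
    [-0.07,-0.01,-0.35,0,0,0],
    [-0.04,-0.01,-0.35,0,0,0],
    [-0.01,0,-0.33,0,0,0],
    [0,0,-0.1,0,0,0]
  ]
}}

```text
t: 17.75
ee_pos: [594.6, -28.1, 97.9]
tool_rot: [-3.141, 0.001, 0.156]
contact_force: [-7.3, 0.4, 15.1]
width: 0.5
grasp_force: 7.3
```

```bash
cat > bar.py <<'E'
from m import *
to(59,0,97)
d=get_image('scene');im=d['image'];g=cv2.cvtColor(im,cv2.COLOR_RGB2GRAY)
W=lambda x,y,z:np.array([*(O+x*EX+y*EY),z])
# brightness along the predicted rod for each trial angle, over the dark deck beside and between the tins
for q in np.arange(0,.5,.04):
    v=[]
    for y in list(range(160,188,4))+list(range(-186,-158,4)):
        u=proj(d,W(165-110*np.cos(q),y,91+110*np.sin(q)));v.append(cv2.getRectSubPix(g,(1,1),tuple(map(float,u)))[0,0])
    print(round(q,2),round(float(np.mean(v)),1))
E
python3 bar.py
```

```text
t 17.75 tcp [594.6 -28.1  97.9] loc [60.3 -0.4] yaw 0.156 width 0.5 F [-7.3  0.4 15.1]
to (59, 0, 97) units [-0.06  0.01 -0.04]
0.0 146.9
0.04 164.1
0.08 159.2
0.12 129.1
0.16 87.7
0.2 75.1
0.24 83.4
0.28 96.9
0.32 105.1
0.36 111.4
0.4 117.4
0.44 116.6
0.48 116.1
```

>>> {"name": "carry_out", "arguments": {
  "series": [
    [0,0,-0.08,0,0,0],
    [0,0,-0.08,0,0,0],
    [0,0,-0.04,0,0,0],
    [0,0,0,0,0,0],
    [0,0,0,0,0,0],
    [0,0,0,0,0,0],
    [0,0,0,0,0,0],
    [0,0,0,0,0,0]
  ]
}}

```text
t: 18.6
ee_pos: [595.0, -28.1, 97.6]
tool_rot: [3.141, -0.0, 0.156]
contact_force: [-18.9, 1.6, 33.3]
width: 0.4
grasp_force: 16.5
```

```bash
python3 bar.py|head -6
```

```text
t 18.6 tcp [595.  -28.1  97.6] loc [60.8 -0.5] yaw 0.156 width 0.4 F [-18.9   1.6  33.3]
to (59, 0, 97) units [-0.07  0.01 -0.02]
0.0 146.1
0.04 164.5
0.08 160.3
0.12 129.1
```

The force climbs without any motion and the TCP sits at z 97.6, against 98 expected with the bar fully down, so it is on its stop. Retreating.

>>> {"name": "carry_out", "arguments": {
  "series": [
    [0,0,0.3,0,0,0],
    [0,0,0.7,0,0,0],
    [0,0,1,0,0,0],
    [0,0,1,0,0,0],
    [0,0,1,0,0,0],
    [-0.5,0,1,0,0,0],
    [-0.9,0,0.4,0,0,0],
    [-0.9,0,0,0,0,0]
  ]
}}

```text
t: 19.45
ee_pos: [538.4, -28.3, 230.8]
tool_rot: [3.14, -0.004, 0.156]
contact_force: [0.2, 0.1, 0.0]
width: 0.6
grasp_force: 0.0
```

>>> {"name": "carry_out", "arguments": {
  "series": [
    [-0.9,0,0,0,0,0],
    [-0.9,0,0,0,0,0],
    [-0.9,0,0,0,0,0],
    [-0.5,0,0,0,0,0],
    [0,0,0,0,0,0],
    [0,0,0,0,0,0],
    [0,0,0,0,0,0],
    [0,0,0,0,0,0]
  ]
}}

```text
t: 20.25
ee_pos: [457.9, -28.1, 228.3]
tool_rot: [-3.141, 0.0, 0.156]
contact_force: [0.9, 0.7, -0.2]
width: 0.4
grasp_force: 0.0
```

```bash
python3 bar.py|head -7
python3 - <<'E'
from m import *
# independent check of the angle in the top view: rod image row vs prediction
d=get_image('top');g=cv2.cvtColor(d['image'],cv2.COLOR_RGB2GRAY)
for q in(0,.05,.1,.2,.97):
    v=[cv2.getRectSubPix(g,(1,1),tuple(map(float,proj(d,np.array([*(O+(165-110*np.cos(q))*EX+y*EY),91+110*np.sin(q)])))))[0,0] for y in list(range(160,190,4))+list(range(-188,-158,4))]
    print('top',q,np.mean(v).round(1))
E
```

```text
t 20.25 tcp [457.9 -28.1 228.3] loc [-74.7  20.7] yaw 0.156 width 0.4 F [ 0.9  0.7 -0.2]
to (59, 0, 97) units [ 5.41  0.01 -5.25]
0.0 146.8
0.04 163.7
0.08 159.1
0.12 129.0
0.16 87.1
top 0 114.6
top 0.05 115.4
top 0.1 112.8
top 0.2 88.2
top 0.97 59.7
```

```bash
python3 -c "
from plant import bot;print(bot.close_job())"
```

```text
the job is handed in; nothing more can be done
None
```

All three tins dropped flat into their own wells and the hold-down bar was pressed down onto its stop; the job was handed in at about 20 s, but the hand-in call gave no verdict.

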